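# Reset the slice-thickness stop of a slicing guide and lock it

## Robot

A 6-joint arm with a two-finger parallel gripper is mounted at the origin on the work surface; the furniture and walls round the work are solid. World frame = base frame: x ahead of the robot, y to its left, z up, the work surface at z = 0. Lengths are in m, angles in rad, forces in N, time in s.
With the tool pointing down it reaches from about 0.275 to 0.875 m from the base axis. Payload 12.5 kg.
Tool frame: the origin (TCP) lies at the very end of the fingers, on their centre line; the grasp point (between the pads) lies 19 mm behind it (hold_point_z is the z of the grasp point in the tool frame, in m); z points along the fingers, y is the line along which they close (so a half turn about z gives the same grasp; the last joint's range is limited). The gripper opens to 85 mm and grips with 20 to 120 N. Pads are 22 mm wide; open, the fingers measure 114 mm over their backs; the gripper's body (76 mm by 85 mm) begins 54 mm behind the grasp point. The pads swing forward as they close: fully open they stand 13 mm farther back than shut.
Start: joints at [1.164, 0.351, 1.652, -0, 1.139, -0.085], TCP at [0.174, 0.522, 0.231] pointing down, gripper open.
Joint ranges: [-2.75, 2.75], [-0.79, 2.1], [0.01, 2.65], [-1.57, 4.71], [0.07, 3.14], [-2.87, 2.87]. Speed limits (rad/s): [2.22, 2.22, 2.79, 3.14, 3.14, 3.14].

## Interface

Orientations are given as [roll, pitch, yaw] about the fixed x, y, z axes, in that order (R = Rz(yaw) Ry(pitch) Rx(roll)).
In Python, from workcell import * gives the robot as it stands.
- The arm moves only by the tool play_rows, never from a script. Its argument "moves" is text: rows parted by semicolons, each of 6 numbers parted by spaces: the shift along the tool's x, y, z in mm, then the turn, a rotation vector about the tool's x, y, z in degrees. A call has 1 to 12 rows; each row shifts and turns the commanded pose from where the row before left it, along the tool's axes as they then stand; what a row does not reach is not made up. A row lasts 1/8 s, in which the tool goes at most 62.5 mm and 10.7 degrees, less where a joint would pass 70% of its speed; a pose out of reach is approached as far as the arm can. A call is refused whole if a number of a shift passes 62.5 or a number of a turn 10.7, either way. A call with a gripper value outside its range is refused whole. "gripper" is the finger opening in mm, from 0 to 85.4, set as the call begins (left out, the last holds). The fingers move at their own pace and stop on an object; "grip_force" is the grip in N (left out, the last holds). Time passes only in rows, so rows that do not move let the fingers close. It gives the time, the measured TCP pose, the force, the opening and the grip force at its end, in the units of the state.
- observe(): the state, without advancing time (a new reading comes with each control period).
- capture(name): name is "scene" or "side" or "wrist"; returns a dict with "frame" (384x512x3 uint8, red, green, blue), "mtx" (3x3 intrinsics, pixels), "R" (3x3) and "t" (3): a world point X has camera coordinates R X + t. Camera axes: x right, y down, z forward; pixel columns grow to the right and rows downward; lengths in m; the calibration is good to about 2 mm. A picture is of the moment at which its call begins. There is no depth.
- job_done(): hands the job in; it is judged then, once.
Trained networks look in a picture, given as the dict that the camera call returned (one of the last four; its "shot" number tells which), for a name from the list of things; names that differ only in an ending like _2 or _b are one class to them, and where a whole thing is asked for, a point or a joint stands for the part that bears it (a point fixed in the world has none). Each returns a list of dicts, best first, with "conf" (0 to 1); they miss things now and then, are a little off and sometimes report something else, mostly with a low value. They report only what shows in the picture. A call takes as long as a camera call.
- spot_in(thing, picture): "extent" ([left, top, right, bottom] in pixels, round what is visible of it).
The state is a dict: "time": time; "qpos": joint angles; "dq": joint speeds; "joint_efforts": joint torques, N m; "tool_pos": TCP position; "eef_rot": TCP orientation; "wrist_force": force on the tool from outside, world axes, zero at the start; "moment": the same for the moment, N m; "gripper_width": finger opening in m; "gripper_force": force on a finger pad.
Only numpy, scipy, OpenCV 4.12 (cv2) and the standard library are available. Lean on these libraries where they do the work, as an engineer would, in place of code of your own. Each camera call takes 0.05 s, during which the arm holds its last target. There are 200 camera calls.

## Task

Reset the slice thickness on the slicing guide: swing the red post of the brass lock ring counterclockwise (seen from above) to loosen the ring fully, turn the black knob until its white line points at the green dot, then swing the red post back clockwise as far as it goes so that the ring is fully tight again. The knob must still point at the green dot when you let go; never force the knob while the ring is tight.

Things in the scene. Friction and masses are not known exactly. Their poses are not given: they have to be found in the camera images.
- lock_ring (a joint): Brass lock ring (68 mm across) under the black knob, same vertical axis. 0 rad = fully tight (its stop, the start); grows counterclockwise seen from above as it loosens, stop at 0.9; loose from 0.7 on. Tight, it clamps the knob (do not force it then); from about 0.4 rad on the knob turns freely. It stays where it is left and needs 2 to 4 N sideways at the post.
- adjuster (a joint): Black knob above the ring. Grows counterclockwise seen from above; its white line points at the yellow dot at -0.5 rad, the blue dot at 0.25 and the GREEN dot at 1.0 (wanted). Starts between -0.3 and 0.3; stops at -0.8 and 1.6. Takes about 0.05 N m when the ring is loose, 0.6 N m when tight; stays where it is left. It moves the aluminium fence 10 mm per rad.
- ring_post (a point): Point on the axis of the red upright post on the lock ring's lever, 89 mm above the worktop. Post 14 mm in diameter, 80 mm from the knob axis, on the robot's side of it; its top is 17 mm above this point, and it is free for 40 mm below the top, down to the lever. It circles the knob axis with the ring.
- knob_grip (a point): Point on the vertical axis of the black knob, half-way up its bar grip, 95 mm above the worktop. Bar 14 mm thick, 44 mm long, its top 16 mm above this point, standing 38 mm tall on a 50 mm disc. The axes turn with the knob: x along the bar towards the white line's end, y across the bar (grip it so), z up. The grey housing's top is 52 mm high; the guide is fixed.

How it is judged:
By the outcome, as a careful person would: the job done as asked, in the order asked, and still so for the second after the job is handed in, with the robot touching nothing.
It also fails if it takes over 64 s, if anything falls off the work surface, if the arm or the gripper's body presses on something with over 40 N, if the wrist force passes 120 N, or if a joint passes its speed limit or range.

## Working session

There is one attempt and no reset: what is moved stays moved. The work goes in short steps, Python scripts to look and compute and a tool call to move; the robot and the scene stay as the last step left them, time stands still between calls to the robot, and variables do not carry over. Pictures are saved under pics/ and viewed, at most 10 in all, crops included, and the job is handed in when it is done.

Besides the shell and the picture viewer there is one more tool, called after "Request:" by a JSON object that holds its "method" and its "body", one argument or row to a line. play_rows: Moves the arm, as the interface text tells. Its arguments: {"type":"object","properties":{"moves":{"type":"string"},"gripper":{"type":"number"},"grip_force":{"type":"number"}},"required":["moves"]}

```bash
mkdir -p pics; ls; python3 - <<'E'
from workcell import *
import cv2,numpy as np
o=observe();print(o)
ims=[]
for n in ["scene","side"]:
    c=capture(n)
    print(n,c["mtx"].tolist(),c["R"].tolist(),c["t"].tolist())
    for t in ["ring_post","knob_grip","lock_ring","adjuster"]:
        print(t,spot_in(t,c)[:2])
    cv2.imwrite(f"pics/{n}0.png",cv2.cvtColor(c["frame"],cv2.COLOR_RGB2BGR))
E
```

```text
pics
{'time': 0.0, 'qpos': array([ 1.16439992e+00,  3.51248499e-01,  1.65243219e+00,  2.45866349e-05,
        1.13905728e+00, -8.46455390e-02]), 'dq': array([-0.00020486,  0.00124281,  0.00156976, -0.00174456, -0.00140115,
       -0.00081324]), 'joint_efforts': array([-1.59219217e-03, -5.06109524e+01, -2.91395992e+01, -2.10866556e-04,
        4.66973594e-03,  1.26957175e-05]), 'tool_pos': array([0.17379109, 0.52147988, 0.23074861]), 'eef_rot': array([-3.14045333e+00, -1.19068991e-04,  2.81983142e+00]), 'wrist_force': array([-0.71913082, -0.42340367, -0.86163291]), 'moment': array([ 0.01298267, -0.05645886, -0.03208969]), 'gripper_force': 0.0, 'gripper_width': 0.08543953828452203}
scene [[402.4272409975591, 0.0, 250.58960851721116], [0.0, 402.4272409975591, 198.3134848130054], [0.0, 0.0, 1.0]] [[0.702015305693943, -0.7119402661334614, 0.017764234553050484], [-0.32881129472965365, -0.34615189460261075, -0.8786705857835643], [0.6317100941330989, 0.6109991189198551, -0.477097928783507]] [-0.40661478616909363, 0.2471469414878932, 0.5764093887201035]
ring_post [{'extent': [233.4, 194.2, 29
[... 168 characters left out ...]
er [{'extent': [267.7, 191.0, 288.5, 218.0], 'conf': 0.59}]
side [[446.13393223449435, 0.0, 258.80618017857614], [0.0, 446.13393223449435, 183.50304739215107], [0.0, 0.0, 1.0]] [[0.9532299955783393, -0.3019384730296739, -0.013628427430488317], [-0.20810404396263948, -0.6229555619363246, -0.7540683488510799], [0.2191923411438343, 0.7216366997022164, -0.6566545448154438]] [-0.5198788600006053, 0.1662347171653811, 0.8212721673679574]
ring_post [{'extent': [243.9, 184.3, 307.0, 227.0], 'conf': 0.72}]
knob_grip [{'extent': [275.4, 188.3, 299.2, 219.3], 'conf': 0.8}]
lock_ring [{'extent': [240.0, 181.2, 303.6, 229.8], 'conf': 0.71}]
adjuster [{'extent': [273.0, 188.4, 297.2, 218.2], 'conf': 0.72}]
```

```bash
cat > h.py <<'E'
import numpy as np,cv2
def onplane(c,u,v,z):
    d=c["R"].T@np.linalg.inv(c["mtx"])@[u,v,1]; o=-c["R"].T@c["t"]
    return o+d*(z-o[2])/d[2]
def proj(c,X):
    p=c["mtx"]@(c["R"]@np.array(X)+c["t"]); return p[:2]/p[2]
def red(c,box=None):
    h=cv2.cvtColor(c["frame"],cv2.COLOR_RGB2HSV)
    m=((h[...,0]<7)|(h[...,0]>173))&(h[...,1]>150)&(h[...,2]>60)
    n,l,s,ce=cv2.connectedComponentsWithStats(m.astype(np.uint8))
    return [(s[i].tolist(),ce[i].round(1).tolist()) for i in range(1,n) if s[i,4]>15]
E
python3 - <<'E'
from workcell import *
from h import *
out=[]
for n,b in [("scene",(200,150)),("side",(210,150))]:
    c=capture(n); print(n,red(c))
    u,v=(277,204) if n=="scene" else (286,203.5)
    print(onplane(c,u,v,.090))
    f=c["frame"][b[1]:b[1]+100,b[0]:b[0]+130]
    out.append(cv2.resize(f,(780,600)[:2],interpolation=cv2.INTER_CUBIC)[:, :])
im=np.vstack([cv2.resize(o,(390,300)) for o in out]); im=np.hstack([cv2.resize(o,(400,308)) for o in out])
big=np.vstack([im, np.hstack([cv2.resize(capture(n)["frame"],(400,290)) for n in("scene","side")])])
cv2.imwrite("pics/a.png",big[:,:,::-1])
E
```

```text
scene [([5, 90, 17, 13, 143], [13.1, 96.2]), ([0, 100, 4, 6, 20], [1.3, 102.5]), ([210, 131, 14, 10, 96], [216.1, 136.4]), ([236, 196, 7, 22, 111], [238.9, 205.6]), ([504, 228, 8, 14, 59], [508.4, 234.8]), ([493, 242, 19, 36, 392], [503.7, 259.7]), ([360, 293, 33, 24, 607], [376.1, 304.8])]
[ 0.56688778 -0.08718227  0.09      ]
side [([243, 183, 6, 4, 20], [245.5, 184.5])]
[ 0.57014913 -0.09163126  0.09      ]
```

View pics/a.png

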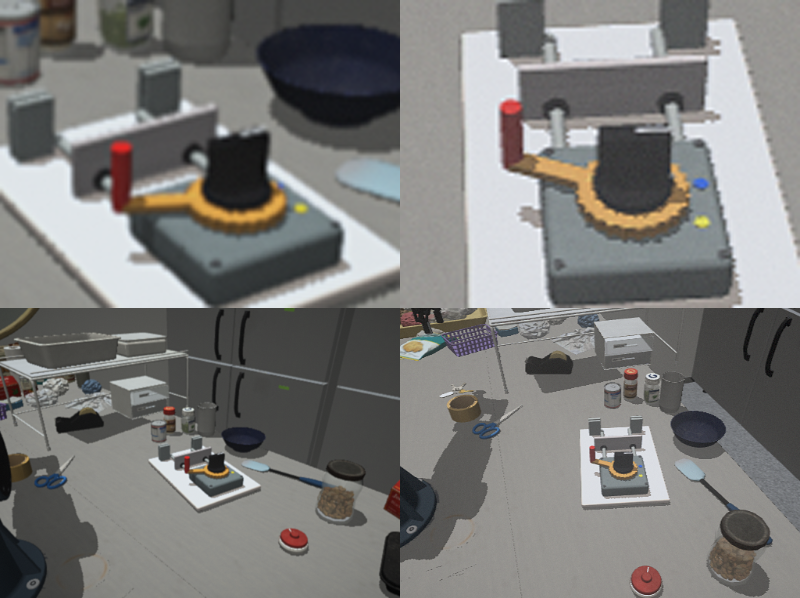

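```bash
python3 - <<'E'
from workcell import *
from h import *
s=capture("scene"); d=capture("side")
print("cams",-s["R"].T@s["t"],-d["R"].T@d["t"])
print("post top",onplane(s,239.3,197.4,.106),onplane(d,246,184.5,.106))
print("knob top?",onplane(s,277,194,.111),onplane(d,289,193,.111))
for nm,(x,y) in {"blue":(700,185),"yellow":(702,222)}.items():
    print(nm,onplane(d,(x-400)/3.077+210,y/3.08+150,.052))
print("yellow s",onplane(s,301/3.077+200,209/3.08+150,.052))
o=observe();y=o["eef_rot"][2];R=np.array([[np.cos(y),np.sin(y)],[np.sin(y),-np.cos(y)]])
print("tool shift to above",R.T@(np.array([.53,-.09])-o["tool_pos"][:2]))
E
```

```text
cams [ 0.00259088 -0.55612069  0.49938767] [ 0.35014167 -0.64607472  0.65755931]
post top [ 0.50942907 -0.03357088  0.106     ] [ 0.51056331 -0.03502678  0.106     ]
knob top? [ 0.56979995 -0.08325397  0.111     ] [ 0.57673649 -0.0879032   0.111     ]
blue [ 0.61788144 -0.08482671  0.052     ]
yellow [ 0.60683026 -0.11500702  0.052     ]
yellow s [ 0.60592673 -0.11483189  0.052     ]
tool shift to above [-0.53128195 -0.46775076]
```

Request:
{"method": "play_rows", "body": {
  "moves": "-44 -39 0 0 0 0;-44 -39 0 0 0 0;-44 -39 0 0 0 0;-44 -39 0 0 0 0;-44 -39 0 0 0 0;-44 -39 0 0 0 0;-44 -39 0 0 0 0;-44 -39 0 0 0 0;-44 -39 0 0 0 0;-44 -39 0 0 0 0;-44 -39 0 0 0 0;-44 -39 0 0 0 0",
  "gripper": 40
}}

```text
time: 2.3
tool_pos: [0.5276, -0.0912, 0.2314]
eef_rot: [3.141, 0.0, 2.819]
wrist_force: [1.0, -0.4, -0.3]
gripper_width: 0.04
gripper_force: 0.0
```

Request:
{"method": "play_rows", "body": {
  "moves": "0 0 0 0 0 8;0 0 0 0 0 8;0 0 0 0 0 8;0 0 0 0 0 0;0 0 0 0 0 0"
}}

```text
time: 2.92
tool_pos: [0.5268, -0.0892, 0.2313]
eef_rot: [3.142, 0.0, 2.404]
wrist_force: [-0.1, -0.9, -0.2]
gripper_width: 0.0395
gripper_force: 0.0
```

```bash
python3 - <<'E'
from workcell import *
from h import *
o=observe();print(o["time"],o["tool_pos"],o["eef_rot"],o["qpos"],o["gripper_width"])
c=capture("wrist"); print(-c["R"].T@c["t"],c["R"][2])
for t in ["ring_post","knob_grip"]:print(t,spot_in(t,c)[:2])
print(red(c)); print(proj(c,[.51,-.034,.106]),proj(c,[.572,-.087,.111]))
np.savez("w1.npz",**{k:c[k] for k in("frame","mtx","R","t")})
cv2.imwrite("pics/w1.png",cv2.resize(c["frame"],(800,600))[:,:,::-1])
E
```

```text
2.925 [ 0.52682313 -0.08917736  0.23133024] [3.14157707e+00 1.07891108e-04 2.40400271e+00] [-2.54803365e-01  3.22234644e-01  1.69223230e+00 -4.01800817e-05
  1.12702292e+00 -1.08799250e+00] 0.03945019541222669
[ 0.4637515  -0.03242844  0.37351773] [ 0.24070122 -0.21788487 -0.94582721]
ring_post [{'extent': [258.4, 110.9, 325.4, 223.3], 'conf': 0.81}]
knob_grip [{'extent': [268.7, 173.5, 316.9, 234.2], 'conf': 0.79}]
[([289, 118, 16, 13, 116], [296.7, 124.9])]
[294.41341106 124.6232321 ] [294.41619039 216.28745675]
```

View pics/w1.png

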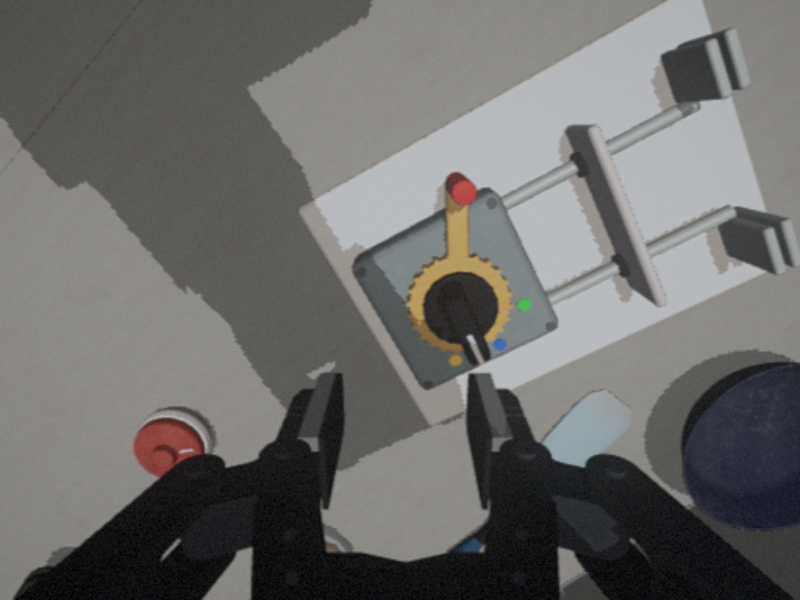

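```bash
cat > fit.py <<'E'
from h import *
from scipy.optimize import least_squares
def cent(c,lo,hi,box):
    x0,y0,x1,y1=box
    h=cv2.cvtColor(c["frame"],cv2.COLOR_RGB2HSV)[y0:y1,x0:x1]
    m=cv2.inRange(h,np.array(lo),np.array(hi)); m=cv2.morphologyEx(m,cv2.MORPH_OPEN,np.ones((2,2)))
    ys,xs=np.nonzero(m); return np.array([xs.mean()+x0,ys.mean()+y0]),len(xs)
E
python3 - <<'E'
from fit import *
c=dict(np.load("w1.npz"))
K=lambda x,y,r=9:(int(x/1.5625)-r,int(y/1.5625)-r,int(x/1.5625)+r,int(y/1.5625)+r)
P={}
for n,lo,hi,b in [("g",(45,120,80),(75,255,255),K(524,305)),("b",(105,120,80),(125,255,255),K(500,344)),("y",(22,120,80),(32,255,255),K(456,360,6)),("post",(0,150,150),(6,255,255),K(461,189)),("white",(0,0,150),(180,40,255),K(474,346,7))]:
    try:
        p,k=cent(c,lo,hi,b); P[n]=p; print(n,p*1.5625,k)
    except Exception as e: print(n,e)
z=.0525
W={k:onplane(c,*P[k],z)[:2] for k in "gby"}
W["post"]=onplane(c,461/1.5625,189/1.5625,.106)[:2]
print(W)
A=dict(y=-.5,b=.25,g=1.)
def f(p):
    r=[W[k]-p[:2]-p[2]*np.array([np.cos(p[3]+A[k]),np.sin(p[3]+A[k])]) for k in A]
    return np.concatenate(r)
s=least_squares(f,[.57,-.088,.045,-.18]);print(s.x,s.fun*1000)
v=W["post"]-s.x[:2];print("post r,ang",np.hypot(*v),np.degrees(np.arctan2(*v[::-1])))
for q in [(470,338),(483,362)]: 
    w=onplane(c,q[0]/1.5625,q[1]/1.5625,.111)[:2]-s.x[:2];print("line",np.hypot(*w),np.degrees(np.arctan2(w[1],w[0])))
E
```

```text
g [524.76728723 305.58510638] 47
b [500.90843023 345.34883721] 43
y [456.40625 361.25   ] 40
post [464.62191358 195.60185185] 81
white [474.11458333 345.05208333] 30
{'g': array([ 0.60760416, -0.05012419]), 'b': array([ 0.62014611, -0.08128211]), 'y': array([ 0.60839169, -0.11292696]), 'post': array([ 0.50803898, -0.03166165])}
[ 0.57425201 -0.08193206  0.04603248 -0.23709852] [ 0.05623338 -0.05452214 -0.13454312  0.05608453  0.07830974 -0.00156239]
post r,ang 0.08313410387040836 142.79342023711718
line 0.0018499388147732423 -25.73537751797733
line 0.0193811092188155 -15.004400514912527
```

```bash
cat >> h.py <<'E'
def shift(o,tx,ty):
    y=o["eef_rot"][2];R=np.array([[np.cos(y),np.sin(y)],[np.sin(y),-np.cos(y)]])
    return (R.T@(np.array([tx,ty])-o["tool_pos"][:2])*1000).round(1)
E
python3 - <<'E'
from workcell import *
from h import *
c=dict(np.load("w1.npz"))
for p in [(568,130),(655,305),(597,128)]: print(onplane(c,p[0]/1.5625,p[1]/1.5625,.09))
print(shift(observe(),.509,-.033))
E
```

```text
[0.52567339 0.03203296 0.09      ]
[0.64414571 0.01122659 0.09      ]
[0.53545768 0.04434414 0.09      ]
[51.  29.5]
```

Request:
{"method": "play_rows", "body": {
  "moves": "17 10 0 0 0 -3;17 10 0 0 0 0;17 9.5 0 0 0 0;0 0 40 0 0 0;0 0 40 0 0 0;0 0 25 0 0 0;0 0 0 0 0 0;0 0 0 0 0 0",
  "gripper": 30,
  "grip_force": 20
}}

```text
time: 4.08
tool_pos: [0.5076, -0.0333, 0.1274]
eef_rot: [3.141, 0.001, 2.454]
wrist_force: [0.3, -0.9, 0.3]
gripper_width: 0.0296
gripper_force: 0.0
```

```bash
python3 - <<'E'
from workcell import *
from h import *
o=observe();print(o["time"],o["tool_pos"],o["eef_rot"],o["gripper_width"])
c=capture("wrist"); s=capture("side")
im=np.hstack([cv2.resize(c["frame"],(500,375)),cv2.resize(s["frame"][120:270,190:390],(300,225)).repeat(1,0) if 0 else cv2.resize(s["frame"][120:260,215:327],(300,375))])
cv2.imwrite("pics/w2.png",im[:,:,::-1]); print(red(c))
print(proj(c,[.509,-.033,.106]))
E
```

```text
4.075 [ 0.5076034  -0.03329433  0.12742993] [3.14086439e+00 1.25084639e-03 2.45371718e+00] 0.029616478138893284
[([254, 221, 22, 26, 383], [264.8, 234.7]), ([3, 358, 39, 26, 405], [19.1, 368.7])]
[261.2016386 236.7437884]
```

View pics/w2.png

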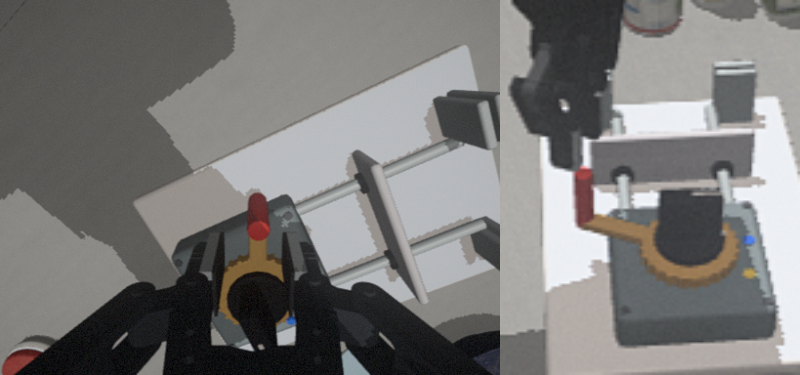

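Request:
{"method": "play_rows", "body": {
  "moves": "0 2.5 0 0 0 0;0 0 26 0 0 0;0 0 26 0 0 0;0 0 0 0 0 0;0 0 0 0 0 0"
}}

```text
time: 4.8
tool_pos: [0.5093, -0.0318, 0.0753]
eef_rot: [3.141, 0.001, 2.453]
wrist_force: [0.6, 0.4, 0.1]
gripper_width: 0.0302
gripper_force: 0.0
```

Request:
{"method": "play_rows", "body": {
  "moves": "0 0 0 0 0 0;0 0 0 0 0 0;0 0 0 0 0 0;0 0 0 0 0 0",
  "gripper": 10
}}

```text
time: 5.3
tool_pos: [0.5094, -0.0318, 0.0753]
eef_rot: [3.141, 0.001, 2.453]
wrist_force: [-1.4, 1.5, 8.1]
gripper_width: 0.0134
gripper_force: 21.4
```

Request:
{"method": "play_rows", "body": {
  "moves": "-0.2 -5.6 0 0 0 -4;-0.2 -5.6 0 0 0 -4;-0.2 -5.6 0 0 0 -4;-0.2 -5.6 0 0 0 -4;-0.2 -5.6 0 0 0 -4;-0.2 -5.6 0 0 0 -4;0 0 0 0 0 0"
}}

```text
time: 6.18
tool_pos: [0.4944, -0.062, 0.0753]
eef_rot: [-3.141, 0.003, 2.872]
wrist_force: [2.0, -2.9, 7.3]
gripper_width: 0.013
gripper_force: 21.5
```

Request:
{"method": "play_rows", "body": {
  "moves": "-0.2 -5.6 0 0 0 -4;-0.2 -5.6 0 0 0 -4;-0.2 -5.6 0 0 0 -4;-0.2 -5.6 0 0 0 -4;-0.2 -5.6 0 0 0 -4;-0.2 -5.6 0 0 0 -4;0 0 0 0 0 0"
}}

```text
time: 7.05
tool_pos: [0.4928, -0.0954, 0.0753]
eef_rot: [-3.14, 0.003, -2.993]
wrist_force: [2.3, -2.7, 5.9]
gripper_width: 0.0131
gripper_force: 21.3
```

Request:
{"method": "play_rows", "body": {
  "moves": "0 -1.4 0 0 0 -1;0 -1.4 0 0 0 -1;0 -1.4 0 0 0 -1;0 0 0 0 0 0;0 0 0 0 0 0"
}}

```text
time: 7.68
tool_pos: [0.4935, -0.0991, 0.0753]
eef_rot: [-3.14, 0.003, -2.941]
wrist_force: [3.2, 0.3, 5.2]
gripper_width: 0.0135
gripper_force: 21.3
```

Request:
{"method": "play_rows", "body": {
  "moves": "0 -1 0 0 0 -0.7;0 -1 0 0 0 -0.7;0 0 0 0 0 0;0 0 0 0 0 0"
}}

```text
time: 8.18
tool_pos: [0.4938, -0.1006, 0.0753]
eef_rot: [-3.141, 0.003, -2.917]
wrist_force: [3.9, 3.4, 5.4]
gripper_width: 0.0131
gripper_force: 21.4
```

Request:
{"method": "play_rows", "body": {
  "moves": "0 -1 0 0 0 -0.7;0 -1 0 0 0 -0.7;0 0 0 0 0 0;0 0 0 0 0 0"
}}

```text
time: 8.68
tool_pos: [0.494, -0.1009, 0.0752]
eef_rot: [3.14, 0.003, -2.893]
wrist_force: [4.1, 17.9, 8.1]
gripper_width: 0.0131
gripper_force: 21.9
```

Request:
{"method": "play_rows", "body": {
  "moves": "0 2 0 0 0 0;0 0 0 0 0 0;0 0 0 0 0 0;0 0 0 0 0 0",
  "gripper": 32
}}

```text
time: 9.18
tool_pos: [0.4924, -0.101, 0.0742]
eef_rot: [-3.142, -0.0, -2.891]
wrist_force: [0.1, 0.2, 0.2]
gripper_width: 0.0323
gripper_force: 0.0
```

Request:
{"method": "play_rows", "body": {
  "moves": "0 0 -40 0 0 0;0 0 -40 0 0 0;0 0 -40 0 0 0;0 0 0 0 0 9.5;0 0 0 0 0 9.5;0 0 0 0 0 9.5;0 0 0 0 0 0;0 0 0 0 0 0",
  "gripper": 40
}}

```text
time: 10.18
tool_pos: [0.4924, -0.1009, 0.1942]
eef_rot: [-3.142, -0.0, 2.898]
wrist_force: [0.6, -0.3, 0.0]
gripper_width: 0.0402
gripper_force: 0.0
```

```bash
python3 - <<'E'
from workcell import *
from h import *
o=observe();print(o["time"],o["tool_pos"],o["eef_rot"],o["gripper_width"],shift(o,.572,-.082))
c=capture("wrist");np.savez("w3.npz",**{k:c[k] for k in("frame","mtx","R","t")})
u,v=proj(c,[.572,-.082,.09]).astype(int);print(u,v)
x0,y0=max(u-80,0),max(v-60,0)
print(x0,y0)
f=c["frame"][y0:y0+120,x0:x0+160]
cv2.imwrite("pics/w3.png",cv2.resize(f,None,fx=5,fy=5,interpolation=cv2.INTER_CUBIC)[:,:,::-1])
E
```

```text
10.175 [ 0.49239916 -0.10087801  0.19423668] [-3.14155342e+00 -1.58076042e-04  2.89834613e+00] 0.04024879960168433 [-72.7  37.5]
300 265
220 205
```

View pics/w3.png

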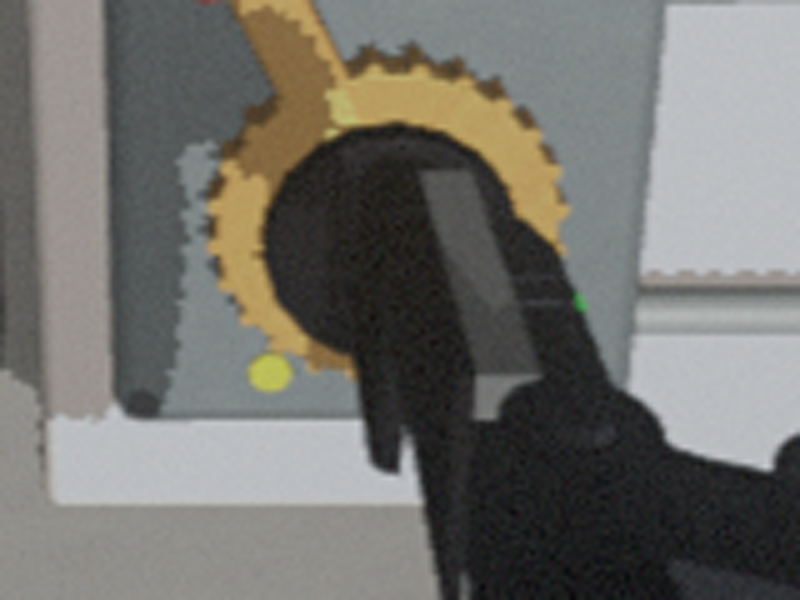

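Request:
{"method": "play_rows", "body": {
  "moves": "-24 12.5 0 0 0 0;-24 12.5 0 0 0 0;-24.7 12.5 0 0 0 0;0 0 40 0 0 0;0 0 40 0 0 0;0 0 20 0 0 0;0 0 15 0 0 0;0 0 0 0 0 0;0 0 0 0 0 0",
  "gripper": 40
}}

```text
time: 11.35
tool_pos: [0.5727, -0.0824, 0.0802]
eef_rot: [3.142, 0.001, 2.895]
wrist_force: [-0.7, 0.6, 0.7]
gripper_width: 0.0398
gripper_force: 0.0
```

Request:
{"method": "play_rows", "body": {
  "moves": "0 0 0 0 0 0;0 0 0 0 0 0;0 0 0 0 0 0;0 0 0 0 0 0;0 0 0 0 0 0",
  "gripper": 8,
  "grip_force": 25
}}

```text
time: 11.98
tool_pos: [0.5725, -0.0822, 0.0801]
eef_rot: [3.141, 0.001, 2.895]
wrist_force: [-1.5, 1.1, 6.4]
gripper_width: 0.0137
gripper_force: 27.8
```

Request:
{"method": "play_rows", "body": {
  "moves": "0 0 0 0 0 -6;0 0 0 0 0 -6;0 0 0 0 0 -6;0 0 0 0 0 -6;0 0 0 0 0 -6;0 0 0 0 0 -6;0 0 0 0 0 -6;0 0 0 0 0 -6;0 0 0 0 0 -6;0 0 0 0 0 -3.8;0 0 0 0 0 0;0 0 0 0 0 0"
}}

```text
time: 13.48
tool_pos: [0.5728, -0.0832, 0.0801]
eef_rot: [-3.139, 0.0, -2.379]
wrist_force: [-0.1, -4.8, 4.5]
gripper_width: 0.0134
gripper_force: 27.5
```

Request:
{"method": "play_rows", "body": {
  "moves": "0 0 0 0 0 0;0 0 0 0 0 0;0 0 0 0 0 0;0 0 -40 0 0 0;0 0 -40 0 0 0;0 0 -40 0 0 0;60 0 0 0 0 0;40 0 0 0 0 0;0 0 0 0 0 0;0 0 0 0 0 0",
  "gripper": 32
}}

```text
time: 14.72
tool_pos: [0.5002, -0.151, 0.1994]
eef_rot: [-3.141, 0.0, -2.38]
wrist_force: [-0.8, -0.3, -0.2]
gripper_width: 0.0318
gripper_force: 0.0
```

```bash
python3 - <<'E'
from workcell import *
from h import *
o=observe();print(o["time"],o["tool_pos"],o["eef_rot"],o["qpos"])
c=capture("wrist");np.savez("w4.npz",**{k:c[k] for k in("frame","mtx","R","t")})
u,v=proj(c,[.573,-.082,.09]).astype(int);print(u,v)
x0,y0=min(max(u-80,0),352),min(max(v-60,0),264)
print(x0,y0)
f=c["frame"][y0:y0+120,x0:x0+160]
cv2.imwrite("pics/w4.png",cv2.resize(f,None,fx=5,fy=5,interpolation=cv2.INTER_CUBIC)[:,:,::-1])
E
```

```text
14.725 [ 0.50022152 -0.15104848  0.19939946] [-3.14132554e+00  3.37659874e-04 -2.37974432e+00] [-3.82465165e-01  3.37917187e-01  1.75646441e+00  2.27429264e-04
  1.04682820e+00 -2.71522353e+00]
257 286
177 226
```

View pics/w4.png

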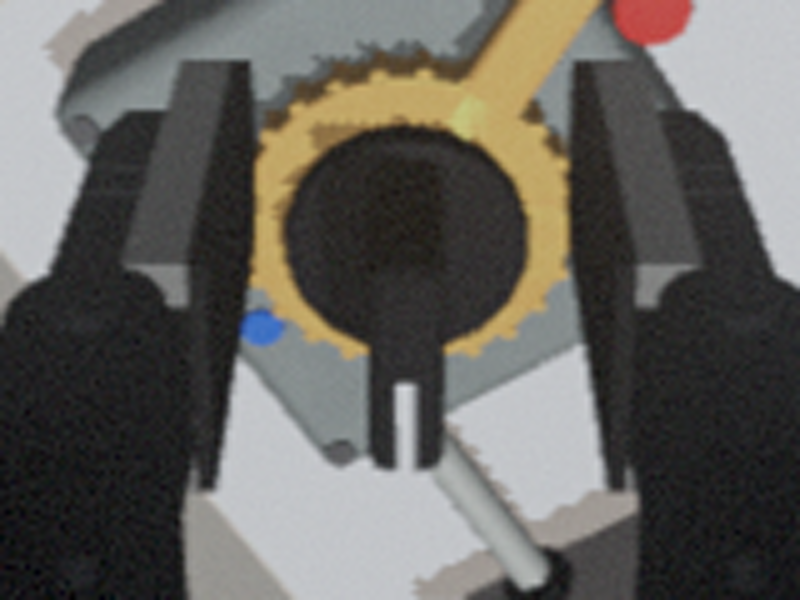

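```bash
python3 - <<'E'
from fit import *
c=dict(np.load("w4.npz"))
P=lambda x,y,z:onplane(c,x/5+177-.4,y/5+226-.4,z)[:2]
a,b=P(405,385,.111),P(405.5,467,.111);d=b-a;print("line",a,b,np.degrees(np.arctan2(d[1],d[0])))
ctr=P(407,238,.073);bl=P(262,328,.0525);e=bl-ctr
print(ctr,bl,np.hypot(*e),np.degrees(np.arctan2(e[1],e[0])),"want green",np.degrees(np.arctan2(e[1],e[0]))+43)
b2=bl-np.array([.0460*np.cos(.0129),.0460*np.sin(.0129)]);print("axis from blue+fit",b2)
for q in(a,b): 
    w=q-b2;print(np.hypot(*w),np.degrees(np.arctan2(w[1],w[0])))
E
```

```text
line [ 0.57378355 -0.08086784] [ 0.58664914 -0.06849517] 43.881128047826046
[ 0.57029951 -0.08384514] [ 0.61877625 -0.08143413] 0.048536666428619916 2.8472797419272347 want green 45.84727974192724
axis from blue+fit [ 0.57278008 -0.08202751]
0.0015335529607448774 49.13037239025717
0.01937717914388381 44.295987594929564
```

Request:
{"method": "play_rows", "body": {
  "moves": "0 0 0 0 0 9.9;0 0 0 0 0 9.9;0 0 0 0 0 9.8;-5.6 25 0 0 0 0;0 25.2 0 0 0 0;0 0 40 0 0 0;0 0 40 0 0 0;0 0 30 0 0 0;0 0 14 0 0 0;0 0 0 0 0 0;0 0 0 0 0 0"
}}

```text
time: 16.15
tool_pos: [0.4938, -0.1013, 0.0763]
eef_rot: [-3.141, 0.001, -2.896]
wrist_force: [0.7, -0.2, -0.2]
gripper_width: 0.0319
gripper_force: 0.0
```

Request:
{"method": "play_rows", "body": {
  "moves": "0 0 0 0 0 0;0 0 0 0 0 0;0 0 0 0 0 0;0 0 0 0 0 0",
  "gripper": 10,
  "grip_force": 20
}}

```text
time: 16.65
tool_pos: [0.4934, -0.1008, 0.0763]
eef_rot: [3.141, 0.001, -2.896]
wrist_force: [-0.6, 5.5, 4.8]
gripper_width: 0.0133
gripper_force: 22.5
```

Request:
{"method": "play_rows", "body": {
  "moves": "-0.2 5.6 0 0 0 4;-0.2 5.6 0 0 0 4;-0.2 5.6 0 0 0 4;-0.2 5.6 0 0 0 4;-0.2 5.6 0 0 0 4;-0.2 5.6 0 0 0 4;0 0 0 0 0 0"
}}

```text
time: 17.52
tool_pos: [0.4926, -0.0677, 0.0762]
eef_rot: [3.141, 0.002, 2.969]
wrist_force: [1.7, 3.0, 6.9]
gripper_width: 0.0131
gripper_force: 22.6
```

Request:
{"method": "play_rows", "body": {
  "moves": "-0.2 5.6 0 0 0 4;-0.2 5.6 0 0 0 4;-0.2 5.6 0 0 0 4;-0.2 5.6 0 0 0 4;-0.2 5.6 0 0 0 4;-0.2 5.6 0 0 0 4;0 0 0 0 0 0"
}}

```text
time: 18.4
tool_pos: [0.5049, -0.0368, 0.0761]
eef_rot: [3.141, 0.001, 2.55]
wrist_force: [-0.2, 3.8, 7.4]
gripper_width: 0.0131
gripper_force: 22.8
```

Request:
{"method": "play_rows", "body": {
  "moves": "0 1.4 0 0 0 1;0 1.4 0 0 0 1;0 1.4 0 0 0 1;0 0 0 0 0 0;0 0 0 0 0 0"
}}

```text
time: 19.02
tool_pos: [0.5071, -0.0337, 0.0761]
eef_rot: [3.141, 0.001, 2.499]
wrist_force: [-1.4, 0.2, 7.3]
gripper_width: 0.0128
gripper_force: 22.8
```

Request:
{"method": "play_rows", "body": {
  "moves": "0 1.4 0 0 0 1;0 1 0 0 0 0.7;0 1 0 0 0 0.7;0 0 0 0 0 0;0 0 0 0 0 0"
}}

```text
time: 19.65
tool_pos: [0.5091, -0.0311, 0.0761]
eef_rot: [3.141, 0.001, 2.457]
wrist_force: [-0.8, 0.3, 7.9]
gripper_width: 0.0133
gripper_force: 22.8
```

Request:
{"method": "play_rows", "body": {
  "moves": "0 1 0 0 0 0.7;0 1 0 0 0 0.7;0 0 0 0 0 0;0 0 0 0 0 0"
}}

```text
time: 20.15
tool_pos: [0.5097, -0.0304, 0.076]
eef_rot: [-3.14, 0.0, 2.433]
wrist_force: [-6.4, -8.7, 10.5]
gripper_width: 0.013
gripper_force: 23.2
```

Request:
{"method": "play_rows", "body": {
  "moves": "0 1 0 0 0 0.3;0 0 0 0 0 0;0 0 0 0 0 0"
}}

```text
time: 20.52
tool_pos: [0.5098, -0.0303, 0.076]
eef_rot: [-3.138, -0.0, 2.428]
wrist_force: [-10.0, -14.0, 12.1]
gripper_width: 0.0132
gripper_force: 23.6
```

Request:
{"method": "play_rows", "body": {
  "moves": "0 0 0 0 0 0;0 0 0 0 0 0;0 0 0 0 0 0;0 0 0 0 0 0;0 0 -40 0 0 0;0 0 -40 0 0 0;0 0 -40 0 0 0;50 0 0 0 0 0;50 0 0 0 0 0;0 0 0 0 0 0;0 0 0 0 0 0",
  "gripper": 32
}}

```text
time: 21.9
tool_pos: [0.4359, 0.0371, 0.1956]
eef_rot: [3.141, 0.001, 2.426]
wrist_force: [0.3, -0.5, 0.0]
gripper_width: 0.0319
gripper_force: 0.0
```

```bash
python3 - <<'E'
from workcell import *
from h import *
o=observe();print(o["time"],o["tool_pos"],o["eef_rot"],o["wrist_force"])
c=capture("wrist");np.savez("w5.npz",**{k:c[k] for k in("frame","mtx","R","t")})
u,v=proj(c,[.573,-.082,.09]).astype(int);print(u,v)
x0,y0=min(max(u-80,0),352),min(max(v-75,0),264)
print(x0,y0,red(c),proj(c,[.508,-.032,.106]))
f=c["frame"][y0:y0+120,x0:x0+160]
cv2.imwrite("pics/w5.png",cv2.resize(f,None,fx=5,fy=5,interpolation=cv2.INTER_CUBIC)[:,:,::-1])
E
```

```text
21.9 [0.43585702 0.03713908 0.1955754 ] [3.14104628e+00 7.82770181e-04 2.42587863e+00] [ 0.32566127 -0.54258909  0.03663019]
259 357
179 264 [([249, 266, 15, 42, 433], [255.9, 288.7])] [253.57708988 300.69659703]
```

View pics/w5.png

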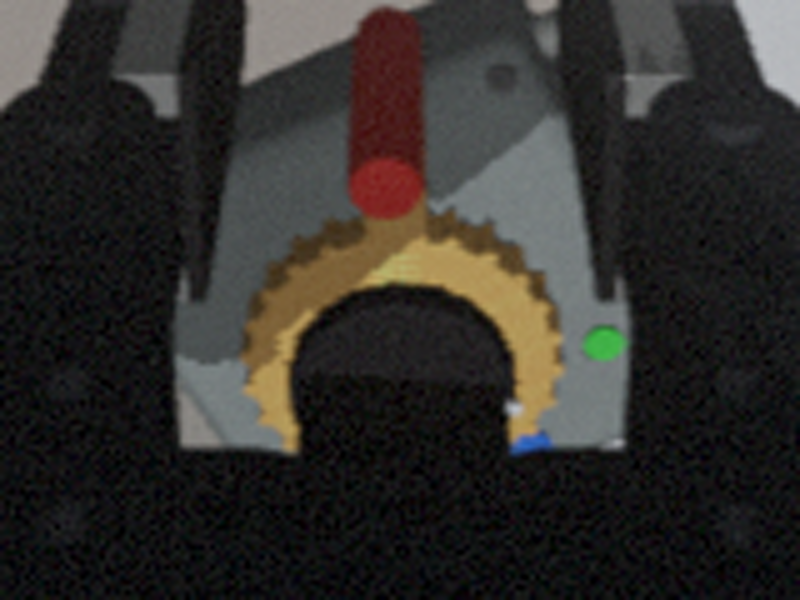

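Request:
{"method": "play_rows", "body": {
  "moves": "0 0 -50 0 0 0;-45 -12 0 0 0 0;-45 -12 0 0 0 0;-45 -11 0 0 0 0;0 0 0 0 0 0;0 0 0 0 0 0;0 0 0 0 0 0"
}}

```text
time: 22.82
tool_pos: [0.5139, -0.0773, 0.2453]
eef_rot: [-3.142, -0.0, 2.426]
wrist_force: [-0.3, -1.1, -0.4]
gripper_width: 0.0318
gripper_force: 0.0
```

```bash
python3 - <<'E'
from workcell import *
from h import *
o=observe();print(o["time"],o["tool_pos"],o["eef_rot"],o["wrist_force"])
c=capture("wrist");np.savez("w6.npz",**{k:c[k] for k in("frame","mtx","R","t")})
u,v=proj(c,[.573,-.082,.09]).astype(int);print(u,v)
x0,y0=min(max(u-80,0),352),min(max(v-75,0),264)
print(x0,y0,red(c),proj(c,[.508,-.032,.106]))
f=c["frame"][y0:y0+120,x0:x0+160]
cv2.imwrite("pics/w6.png",cv2.resize(f,None,fx=5,fy=5,interpolation=cv2.INTER_CUBIC)[:,:,::-1])
E
```

```text
22.825 [ 0.5138768  -0.07728283  0.24527955] [-3.14156265e+00 -2.39264388e-04  2.42595235e+00] [-0.27945179 -1.0848925  -0.43325907]
293 216
213 141 [([288, 137, 14, 12, 118], [294.6, 142.6]), ([107, 288, 10, 11, 31], [112.5, 292.3])] [292.9787358  139.96509508]
```

View pics/w6.png

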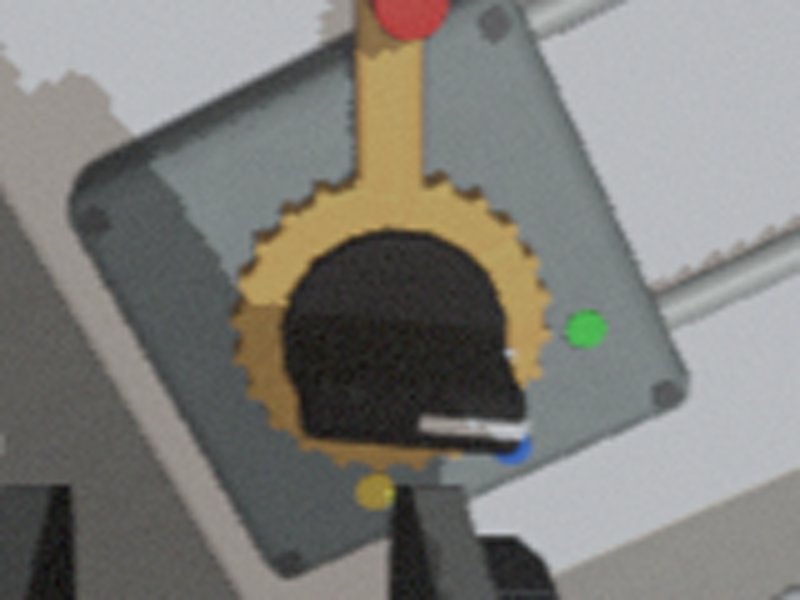

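```bash
python3 - <<'E'
from fit import *
c=dict(np.load("w6.npz"))
P=lambda x,y,z:onplane(c,x/5+213-.4,y/5+141-.4,z)[:2]
W=dict(g=P(587,329,.0525),b=P(513,447,.0525),y=P(375,492,.0525))
A=dict(y=-.5,b=.25,g=1.)
f=lambda p:np.concatenate([W[k]-p[:2]-p[2]*np.array([np.cos(p[3]+A[k]),np.sin(p[3]+A[k])]) for k in A])
s=least_squares(f,[.57,-.088,.045,-.18]).x;print(s,"green deg",np.degrees(s[3]+1))
a,b=P(420,422,.111),P(528,432,.111);d=b-a;print("line",a,b,np.degrees(np.arctan2(d[1],d[0])))
m=P(512,353,.073)-s[:2];print("mark",np.hypot(*m),np.degrees(np.arctan2(m[1],m[0])))
w=dict(np.load("w1.npz"))
p=P(411,7,.106);v=p-s[:2];print("post",p,np.degrees(np.arctan2(v[1],v[0])))
E
```

```text
[ 0.57266373 -0.08171925  0.04625806 -0.24110081] green deg 43.48172061166484
line [ 0.57332671 -0.08103165] [ 0.5886888  -0.06660473] 43.20190371449233
mark 0.02527925281864799 44.93248863922591
post [ 0.51049943 -0.0319206 ] 141.3024446629661
```

```bash
python3 -c "
from workcell import *
print(job_done())"
```

```text
the job is handed in; nothing more can be done
None
```

The job is handed in. I swung the ring to its loose stop, turned the knob until its white line was within about 0.3° of the green dot by the last wrist picture, then swung the ring back to its tight stop. It took about 23 s, with the gripper clear of everything at the end.

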